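Hold the lid dispenser open for refilling

TASK

The lid dispenser on the worktop has run empty: swing its hinged hood up by the steel bail handle and over gently onto its stop, without letting it slam, then take the black handle of the spring-loaded pusher and pull it back steadily until the yellow pointer stands level with the white line of the red marker on the dispenser's side. Finish while still holding the pusher there by its handle against the spring, so that a colleague can drop in new lids; never let the pusher snap back. Leave the marker where it is set, and leave the stack of tubs, the stack of lids and the jar standing where they are.

Things in the scene. Friction and masses are not known exactly. Their poses are not given: they have to be found in the camera images.
- dispenser: Fixed stainless trough for round takeaway lids, 300 mm long (x), 136 wide (y), walls 100 high; all below 185 while the hood is shut. Origin: centre of its underside, on the worktop. Own +x: delivery end (low lip); -x: refill end, nearer the robot. Hinge on its +y wall, slot with pointer and marker on its -y wall. Stop brackets reach 50 mm out from the +y wall. Place and yaw vary.
- hood (a joint): Angle of the hinged hood (steel skirt 50 mm deep, clear top, about 0.4 kg): 0 shut, 1.745 rad fully open on its stop. It turns about the line through point hood_hinge along the dispenser's x, the free -y edge going up and over to +y. Nearly free hinge: it falls shut below about 1.1 rad and falls open beyond that, so guide it all the way.
- hood_hinge (a point): Point on the hinge line, at the middle of the dispenser's length, on its +y wall (dispenser frame 0, +68 mm, height 100 mm). Its axes are the dispenser's.
- hood_grip (a point): Middle of the hood's bail: dark steel round bar 10 mm thick, 110 long along dispenser x, a leg at each end, 182 from the hinge line. Shut: 180 above the worktop at dispenser (0, -95), 27 above the hood's top and outside its edge; pinch from above across dispenser y. It may turn between the fingers, so the gripper can keep pointing down. Open: about 250 high, at dispenser y about +170. Turns with the hood.
- pusher: White plate 118 mm wide inside the trough, with a black inverted-U handle of 12 mm round bar on top. It slides from rest (delivery end) up to 210 mm towards the refill end (dispenser -x). A spring pulls it home: 4.5 N at rest, about 7 N at the marker; nothing latches it. The shut hood covers it. Origin: straight below the handle's crossbar, at worktop height; axes as the dispenser's.
- pusher_grip (a point): Middle of the crossbar of the pusher's handle, 138 mm above the worktop. Crossbar along the dispenser's y, posts 72 mm apart (centres), 34 mm free beneath it, the open hood stands over 68 mm off to its +y side; pinch it from above across the dispenser's x. At rest at dispenser x = +110, y = 0; moves with the pusher.
- pointer (a point): Outer end of the pusher's yellow pointer, 5 mm wide, sticking out of the slot in the -y wall at 63 mm height, 88 mm to the -y side of the dispenser's middle. Moves with the pusher, in line (same x) with its handle.
- marker (a joint): Where the red marker is set on its rail, m: how far the resting pusher must be pulled for its pointer to be level with the marker's line. Set anew each time between 0.10 and 0.175; it is stiff, leave it.
- marker_line (a point): The white line on the red marker (16 mm wide, on the rail on the -y wall below the slot), at its outer top edge, 54 mm high. Axes as the dispenser's.
- lids: Bystander: stack of white round lids, 117 mm across, 70 mm high. Origin: centre of its underside.
- tubs: Bystander: stack of white round tubs nested, 117 mm across, 142 mm high. Origin: centre of its underside.
- jar: Bystander: brown spread jar, 72 mm across, 105 mm high, white cap. Origin: centre of its underside.

How it is judged:
On the way, in this order (a step that is already met when the one before it is completed fails the run):
1. the hood rests fully open on its stop (value of joint hood above 1.68 rad and velocity of joint hood between -0.1 and 0.1 rad/s), for 0.2 s.
2. the pusher is pulled by its handle until the pointer is level with the marker's line (value of joint hood above 1.68 rad and contact force between the fingers and pusher above 1.5 N and distance between the grasp point and pusher_grip below 0.03 m and x of pointer in the frame of marker_line between -0.006 and 0.006 m and linear speed of pusher below 0.03 m/s), for 0.2 s.
At the end, for the whole second after the job is handed in: The hood is fully open on its stop (beyond 1.68 rad) and still; the pusher is held still by the fingers on its black handle (over 1.5 N, grasp point within 30 mm of the crossbar's middle), with nothing else propping it, its pointer within 6 mm of the marker's white line (all of step 2 and velocity of joint hood between -0.1 and 0.1 rad/s and contact force between pusher and lids below 0.3 N and contact force between pusher and tubs below 0.3 N and contact force between pusher and jar below 0.3 N); the arm keeps its last pose, push and grip.
It fails at once if the hood slams onto its stop or shut (over 1.2 rad/s as it arrives) ((value of joint hood above 1.6 rad and velocity of joint hood above 1.2 rad/s) or (value of joint hood below 0.12 rad and velocity of joint hood below -1.2 rad/s)).
It fails at once if the pusher is let snap back or yanked (over 0.6 m/s) (linear speed of pusher above 0.6 m/s).
It fails at once if the marker is shifted by more than 4 mm (distance of marker_line from where it was at the start of the episode above 0.004 m).
It fails at once if a bystander is pushed more than 20 mm or tipped (distance of any of lids, tubs, jar from where it was at the start of the episode above 0.02 m or angle between any of lids, tubs, jar's own z axis and vertical above 0.3 rad).
It also fails if it takes over 58 s, if anything falls off the work surface, if the arm or the gripper's body presses on something with over 40 N, if the wrist force passes 120 N, or if a joint passes its speed limit or range.

ROBOT

A 6-joint arm with a two-finger parallel gripper is mounted at the origin on the work surface. World frame = base frame: x ahead of the robot, y to its left, z up, the work surface at z = 0. Lengths are in m, angles in rad, forces in N, time in s.
With the tool pointing down it reaches from about 0.3 to 0.75 m from the base axis. Payload 8.5 kg.
Tool frame: the origin (TCP) lies midway between the tips of the shut fingers; the grasp point (between the pads) lies 19 mm behind it (manip.tcp_to_grasp is the distance from the TCP to the grasp point, in m); z points along the fingers, y is the line along which they close (so a half turn about z gives the same grasp; the last joint's range is limited). The gripper opens to 88 mm and grips with 3 to 60 N. Pads are 18 mm wide; open, the fingers measure 123 mm over their backs; the gripper's body (75 mm by 187 mm) begins 45 mm behind the grasp point.
Start: joints at [-1.344, 0.381, 1.297, -0, 1.464, -0.215], TCP at [0.235, -0.497, 0.239] pointing down, gripper open.
Joint ranges: [-3.11, 3.11], [-0.89, 2.33], [0.22, 2.48], [-1.42, 4.56], [0.17, 2.85], [-2.88, 2.88]. Speed limits (rad/s): [2.39, 2.39, 3.14, 3.14, 3.14, 3.14].

INTERFACE

Orientations are given as a unit quaternion [x, y, z, w].
In Python, from bench import state, optics, workorder, manip gives the robot as it stands. The module is installed in compiled form; this text tells all that it offers.
- The arm moves only by the shell command python3 -m inch 'ROWS' [FORCE]. ROWS is JSON, a list of rows, each a list of 7 numbers: the shift along the tool's x, y, z in units of 10 cm (1.0 is 10 cm), then the turn, a rotation vector about the tool's x, y, z in units of 30 degrees (1.0 is 30 degrees), then the closure in counts, from 0 (fully open) to 255 (shut). In form: [[tx, ty, tz, wx, wy, wz, hand], ...]. A call has 1 to 20 rows; each row shifts and turns the commanded pose from where the row before left it, along the tool's axes as they then stand; what a row does not reach is not made up. A row lasts 1/12 s, in which the tool goes at most 41.7 mm and 7.16 degrees, less where a joint would pass 70% of its speed; a pose out of reach is approached as far as the arm can. A call with a number of a shift or a turn outside -1 to 1 is refused whole. A call with a gripper value outside its range is refused whole. The fingers move at their own pace and stop on an object; FORCE is the grip in N (left out, the last holds). Time passes only in rows, so rows that do not move let the fingers close. It gives the time, the measured TCP pose, the force, the opening and the grip force at its end, in the units of the state.
- state(): the state, without advancing time (a new reading comes with each control period).
- optics.camera(name): name is "scene" or "side" or "wrist"; returns (picture, depth): 480x640x3 uint8, red, green, blue; 480x640 float32, m along the optical axis (not along the pixel's ray), 0 where there is no reading.
- optics.camera_model(name): a dict with "K" (3x3 intrinsics, pixels), "rvec" (rotation vector, rad) and "tvec" (3), from world to camera coordinates, as OpenCV has them. Camera axes: x right, y down, z forward; pixel columns grow to the right and rows downward; lengths in m; the calibration is good to about 2 mm. The wrist camera is an equidistant fisheye: a pixel r from the principal point sees the ray r / f radians off the axis. A picture is of the moment at which its call begins: read the wrist's pose just before it. camera_model takes no time and is no camera call; for the wrist camera it gives the pose at the moment of the call.
- workorder.finish_job(): hands the job in; it is judged then, once.
Trained networks look in the newest picture that a camera, given by its name, has taken for a name from the list of things; names that differ only in an ending like _2 or _b are one class to them, and where a whole thing is asked for, a point or a joint stands for the part that bears it (a point fixed in the world has none). Each returns a list of dicts, best first, with "conf" (0 to 1); they miss things now and then, are a little off and sometimes report something else, mostly with a low value. They report only what shows in the picture. A call takes as long as a camera call.
- optics.boxes_of(name, camera): "location" ([x, y, z] in m, in the coordinates of the camera as it stood for that picture, good to about 4 mm: the middle of the surface that is visible of it).
- optics.spot_point(name, camera): "location" ([x, y, z] in m, in the coordinates of the camera as it stood for that picture, good to about 4 mm: a listed point, or the origin of a listed thing).
The state is a dict: "clock": time; "joints": joint angles; "qvel": joint speeds; "tau": joint torques, N m; "tool_pos": TCP position; "ee_rot": TCP orientation; "wrist_force": force on the tool from outside, world axes, zero at the start; "wrist_torque": the same for the moment, N m; "width": finger opening in m; "grip_force": force on a finger pad.
Only numpy, scipy, OpenCV 4.12 (cv2) and the standard library are available. Lean on these libraries where they do the work, as an engineer would, in place of code of your own. Each camera call takes 0.05 s, during which the arm holds its last target. There are 200 camera calls.

## Working session

There is one attempt and no reset: what is moved stays moved. The work goes in short steps, Python scripts to look and compute and a shell command to move; the robot and the scene stay as the last step left them, time stands still between calls to the robot, and variables do not carry over. Pictures are saved under pics/ and viewed, at most 10 in all, crops included, and the job is handed in when it is done.

```bash
mkdir -p pics; cat > h.py <<'E'
import numpy as np, cv2
from scipy.spatial.transform import Rotation as R
from bench import state, optics, workorder, manip
def w(cam,p,m=None):
    m=m or optics.camera_model(cam)
    M=cv2.Rodrigues(np.array(m["rvec"],float))[0]
    return M.T@(np.array(p,float)-np.array(m["tvec"],float).ravel())
def look(cam,pts,n=1,whole=False):
    for _ in range(1):
        m=optics.camera_model(cam); pic,d=optics.camera(cam)
        for p in pts:
            for r in (optics.boxes_of if whole else optics.spot_point)(p,cam)[:n]:
                print(cam,p,round(r["conf"],2),np.round(w(cam,r["location"],m),4))
    return pic,d
def save(pic,name): cv2.imwrite("pics/"+name,pic[:,:,::-1])
E
python3 - <<'E'
from h import *
s=state(); print({k:np.round(v,3) for k,v in s.items()}); print(manip.tcp_to_grasp)
print(R.from_quat(s["ee_rot"]).as_matrix().round(3))
for c in ("scene","side"):
    pic,d=look(c,["dispenser","hood_hinge","hood_grip","pusher_grip","pointer","marker_line","lids","tubs","jar"])
    save(pic,c+"0.png")
print(state()["clock"])
E
```

```text
{'clock': np.float64(0.0), 'joints': array([-1.344,  0.381,  1.298,  0.   ,  1.464, -0.215]), 'qvel': array([ 0.001, -0.   ,  0.   , -0.001, -0.001, -0.001]), 'tau': array([ 2.0000e-03, -4.3793e+01, -2.2456e+01,  7.1000e-02,  3.5000e-02,
       -0.0000e+00]), 'tool_pos': array([ 0.235, -0.497,  0.238]), 'ee_rot': array([ 0.976,  0.219,  0.   , -0.001]), 'wrist_force': array([ 0.088, -0.022, -0.39 ]), 'wrist_torque': array([ 0.03 ,  0.008, -0.003]), 'grip_force': np.float64(0.0), 'width': np.float64(0.088)}
0.0187
[[ 0.904  0.428 -0.   ]
 [ 0.428 -0.904  0.001]
 [ 0.    -0.001 -1.   ]]
scene dispenser 0.75 [0.5348 0.0285 0.0037]
scene hood_hinge 0.79 [0.5424 0.0974 0.1001]
scene hood_grip 0.81 [ 0.5268 -0.069   0.1801]
scene lids 0.9 [ 5.358e-01 -2.220e-01 -1.000e-04]
scene tubs 0.92 [ 5.313e-01  3.232e-01 -2.000e-04]
scene jar 0.89 [ 0.3718 -0.2161  0.0058]
side dispenser 0.69 [ 0.5326  0.0319 -0.0015]
side hood_hinge 0.9 [0.5449 0.0961 0.1007]
side hood_grip 0.67 [ 0.5268 -0.0661  0.1779]
side pusher_grip 0.64 [ 5.356e-01 -2.149e-01  2.000e-04]
side lids 0.58 [ 0.5359 -0.2217  0.0006]
side tubs 0.98 [0.5302 0.3244 0.0022]
1.0
```

View pics/scene0.png

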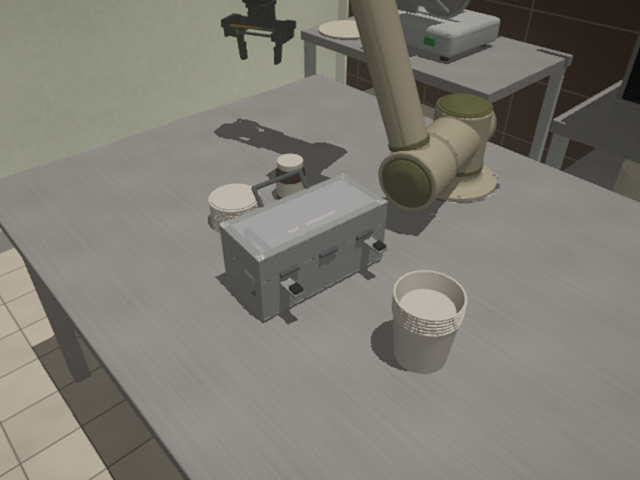

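View pics/side0.png

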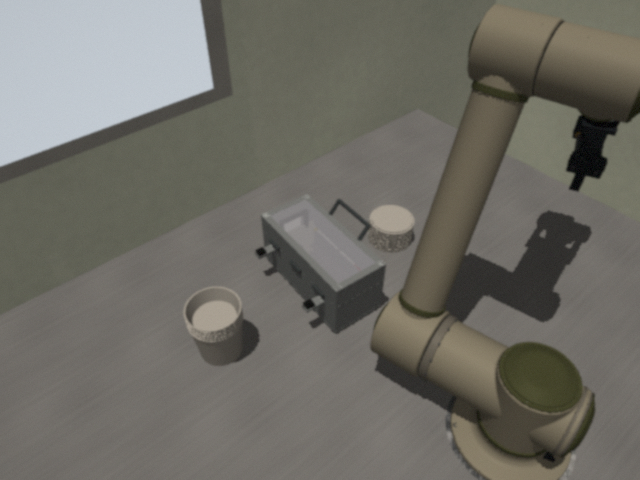

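The scene view shows the shut dispenser in the middle, with its bail at about (280,185), lids and jar behind the bail, and tubs at (428,320). The side view agrees, with the bail at (350,215). The side network's "pusher_grip" is really the lids, so I'm ignoring it. Next I'll refine the yaw and centre from depth.

```bash
cat >> h.py <<'E'
def cloud(cam,d,m=None):
    m=m or optics.camera_model(cam); K=np.array(m["K"]); M=cv2.Rodrigues(np.array(m["rvec"],float))[0]
    v,u=np.nonzero(d>0); z=d[v,u]
    P=np.c_[(u-K[0,2])/K[0,0]*z,(v-K[1,2])/K[1,1]*z,z]
    return (P-np.array(m["tvec"]).ravel())@M,u,v
E
python3 - <<'E'
from h import *
A=[]
for c in ("scene","side"):
    pic,d=look(c,["hood_grip","hood_hinge","dispenser"])
    P,u,v=cloud(c,d)
    box=(abs(P[:,0]-.535)<.2)&(P[:,1]>-.12)&(P[:,1]<.2)
    Q=P[box&(P[:,2]>.147)&(P[:,2]<.16)]
    print(c,len(Q),cv2.minAreaRect(Q[:,:2].astype(np.float32)*1000), np.median(Q[:,2]))
    B=P[box&(P[:,2]>.168)&(P[:,2]<.2)]
    if len(B)>5: print("bail",len(B),B.mean(0).round(4),B.min(0).round(3),B.max(0).round(3), cv2.minAreaRect(B[:,:2].astype(np.float32)*1000))
E
```

```text
scene hood_grip 0.56 [ 0.5219 -0.0691  0.1769]
scene hood_hinge 0.6 [0.5387 0.097  0.0964]
scene dispenser 0.81 [0.5331 0.0262 0.0021]
scene 6896 ((533.08349609375, 24.79296112060547), (148.13336181640625, 303.3952331542969), 85.19937896728516) 0.15274832289194124
bail 345 [ 0.5302 -0.0624  0.1809] [ 0.468 -0.077  0.168] [ 0.589 -0.045  0.188] ((527.9258422851562, -60.49261474609375), (24.57174301147461, 121.67237854003906), 85.22245788574219)
side hood_grip 0.74 [ 0.5287 -0.0675  0.1748]
side hood_hinge 0.6 [0.5433 0.0985 0.1015]
side dispenser 0.84 [ 5.333e-01  2.980e-02 -3.000e-04]
side 5590 ((533.355712890625, 22.121070861816406), (150.8424072265625, 304.24334716796875), 85.21452331542969) 0.151295587526093
bail 229 [ 0.5212 -0.0627  0.1803] [ 0.466 -0.075  0.168] [ 0.586 -0.043  0.187] ((525.5181884765625, -61.19656753540039), (25.994508743286133, 120.9676742553711), 84.22928619384766)
```

```bash
python3 -m inch '[[0,0,0,0,0,0.2,0],[0,0,0,0,0,0.2,0],[0,0,0,0,0,0.2,0],[0,0,0,0,0,0.2,0],[0,0,0,0,0,0.2,0],[0.17,-0.3,0,0,0,0,0],[0.17,-0.3,0,0,0,0,0],[0.17,-0.3,0,0,0,0,0],[0.17,-0.3,0,0,0,0,0],[0.17,-0.3,0,0,0,0,0],[0.17,-0.3,0,0,0,0,0],[0.17,-0.3,0,0,0,0,0],[0.17,-0.3,0,0,0,0,0],[0.17,-0.3,0,0,0,0,0],[0.17,-0.3,0,0,0,0,0],[0.17,-0.3,0,0,0,0,0],[0.17,-0.3,0,0,0,0,0],[0.17,-0.3,0,0,0,0,0],[0.17,-0.3,0,0,0,0,0],[0.16,-0.33,0,0,0,0,0]]' 20
cat >> h.py <<'E'
YAW=np.deg2rad(-4.8); O=np.array([.5335,.0285,0])
def togo(p):  # shift in tool axes (units of 10cm) to bring TCP to p
    s=state(); Rm=R.from_quat(s["ee_rot"]).as_matrix()
    y=Rm[:,1]; print("tcp",np.round(s["tool_pos"],4),"tooly deg",np.rad2deg(np.arctan2(y[1],y[0])).round(2),"tilt",Rm[:,2].round(3),"w",round(s["width"],4),"F",np.round(s["wrist_force"],1),"grip",round(s["grip_force"],1),"t",round(s["clock"],2))
    print("togo",(Rm.T@(np.array(p)-s["tool_pos"])*10).round(3))
E
python3 - <<'E'
from h import *
pic,d=look("wrist",["hood_grip","hood_hinge","dispenser"])
save(pic,"wrist1.png")
togo([.5265,-.067,.166])
E
```

```text
clock: 3.07
tool_pos: [0.5262, -0.0651, 0.2388]
ee_rot: [0.999, -0.041, 0.0, 0.0]
wrist_force: [1.0, -0.4, -0.0]
width: 0.0882
grip_force: 0.0
wrist hood_grip 0.96 [ 0.5253 -0.0682  0.1808]
tcp [ 0.5254 -0.0659  0.2386] tooly deg -94.58 tilt [-0. -0. -1.] w 0.088 F [-0.4 -0.1 -0.9] grip 0.0 t 3.27
togo [0.012 0.01  0.726]
```

View pics/wrist1.png

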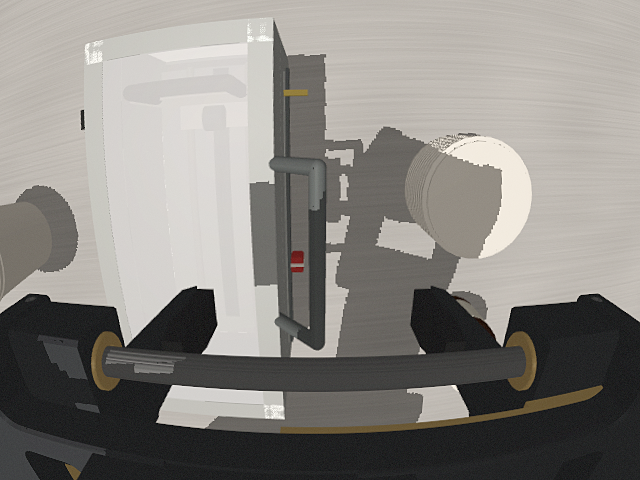

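The wrist view shows the bail bar at (320,250), between the fingers. The yellow pointer is at (296,92) and the red marker with its white line is at (297,262). I'll descend and close.

```bash
python3 -m inch '[[0,0.01,0.1,0,0,0,0],[0,0,0.1,0,0,0,0],[0,0,0.1,0,0,0,0],[0,0,0.1,0,0,0,0],[0,0,0.1,0,0,0,0],[0,0,0.1,0,0,0,0],[0,0,0.08,0,0,0,0],[0,0,0.04,0,0,0,0],[0,0,0,0,0,0,255],[0,0,0,0,0,0,255],[0,0,0,0,0,0,255],[0,0,0,0,0,0,255],[0,0,0,0,0,0,255],[0,0,0,0,0,0,255],[0,0,0,0,0,0,255],[0,0,0,0,0,0,255],[0,0,0,0,0,0,255],[0,0,0,0,0,0,255]]' 12
python3 - <<'E'
from h import *
togo([.5265,-.067,.166])
th0=np.arctan2(80,-163); r=.182
a=np.r_[0,.02,.06,np.arange(.11,1.745,.06)]; a=np.r_[a[a<1.46],np.arange(1.47,1.78,.03)]
y=-r*np.cos(th0-a); z=-r*np.sin(th0-a)   # tool y=-disp y, tool z down
for i in range(len(a)-1): print(round(a[i+1],3),"%.3f,%.3f"%((y[i+1]-y[i])*10,(z[i+1]-z[i])*10))
E
```

```text
clock: 4.77
tool_pos: [0.5252, -0.0674, 0.1668]
ee_rot: [0.999, -0.041, 0.0, 0.0]
wrist_force: [0.7, 0.5, -0.2]
width: 0.0234
grip_force: 0.0
tcp [ 0.5252 -0.0674  0.1668] tooly deg -94.68 tilt [ 0. -0. -1.] w 0.0234 F [ 0.7  0.5 -0.2] grip 0.0 t 4.77
togo [ 0.012 -0.005  0.008]
0.02 -0.016,-0.033
0.06 -0.035,-0.064
0.11 -0.047,-0.078
0.17 -0.061,-0.090
0.23 -0.067,-0.087
0.29 -0.072,-0.082
0.35 -0.076,-0.078
0.41 -0.081,-0.073
0.47 -0.085,-0.068
0.53 -0.089,-0.063
0.59 -0.093,-0.057
0.65 -0.096,-0.052
0.71 -0.099,-0.046
0.77 -0.102,-0.040
0.83 -0.104,-0.034
0.89 -0.106,-0.027
0.95 -0.107,-0.021
1.01 -0.108,-0.015
1.07 -0.109,-0.008
1.13 -0.109,-0.002
1.19 -0.109,0.005
1.25 -0.109,0.011
1.31 -0.108,0.018
1.37 -0.106,0.024
1.43 -0.105,0.031
1.47 -0.069,0.024
1.5 -0.051,0.020
1.53 -0.050,0.021
1.56 -0.050,0.023
1.59 -0.049,0.024
1.62 -0.048,0.026
1.65 -0.047,0.027
1.68 -0.047,0.029
1.71 -0.046,0.030
1.74 -0.045,0.031
1.77 -0.044,0.033
```

Fingers are still closing, so I'll wait a few rows and then start the arc.

```bash
python3 -m inch '[[0,0,0,0,0,0,255],[0,0,0,0,0,0,255],[0,0,0,0,0,0,255],[0,0,0,0,0,0,255],[0,0,0,0,0,0,255],[0,0,0,0,0,0,255]]' 12
python3 -m inch '[[0,-0.016,-0.033,0,0,0,255],[0,-0.035,-0.064,0,0,0,255],[0,-0.047,-0.078,0,0,0,255],[0,-0.061,-0.09,0,0,0,255],[0,-0.067,-0.087,0,0,0,255],[0,0,0,0,0,0,255],[0,0,0,0,0,0,255]]'
python3 - <<'E'
from h import *
togo([.5265,-.067,.166])
E
```

```text
clock: 5.27
tool_pos: [0.5252, -0.0671, 0.1667]
ee_rot: [0.999, -0.041, 0.0, -0.0]
wrist_force: [1.7, 3.6, 0.1]
width: 0.0092
grip_force: 12.0
clock: 5.85
tool_pos: [0.5271, -0.0447, 0.2028]
ee_rot: [0.999, -0.04, 0.0, 0.001]
wrist_force: [-0.9, -1.4, -0.2]
width: 0.0099
grip_force: 12.0
tcp [ 0.5271 -0.0447  0.2028] tooly deg -94.64 tilt [ 0.001 -0.001 -1.   ] w 0.0099 F [-0.9 -1.4 -0.2] grip 12.0 t 5.85
togo [0.012 0.222 0.368]
```

```bash
python3 -m inch '[[0,-0.072,-0.082,0,0,0,255],[0,-0.076,-0.078,0,0,0,255],[0,-0.081,-0.073,0,0,0,255],[0,-0.085,-0.068,0,0,0,255],[0,-0.089,-0.063,0,0,0,255],[0,-0.093,-0.057,0,0,0,255],[0,-0.096,-0.052,0,0,0,255],[0,-0.099,-0.046,0,0,0,255],[0,-0.102,-0.04,0,0,0,255],[0,-0.104,-0.034,0,0,0,255],[0,-0.106,-0.027,0,0,0,255],[0,-0.107,-0.021,0,0,0,255],[0,-0.054,-0.008,0,0,0,255],[0,0,0,0,0,0,255],[0,0,0,0,0,0,255]]'
python3 - <<'E'
from h import *
pic,d=look("scene",["hood_grip","hood_hinge"])
save(pic,"scene2.png")
togo([.5265,-.067,.166])
E
```

```text
clock: 7.1
tool_pos: [0.5366, 0.0715, 0.2667]
ee_rot: [0.999, -0.041, -0.0, -0.0]
wrist_force: [-0.6, -1.0, 3.9]
width: 0.0097
grip_force: 12.0
scene hood_grip 0.67 [0.5363 0.0686 0.2795]
scene hood_hinge 0.74 [0.5384 0.0997 0.0961]
tcp [0.5366 0.0708 0.2666] tooly deg -94.71 tilt [-0.  0. -1.] w 0.0097 F [ 0.1 -0.6  2.6] grip 12.0 t 7.25
togo [0.014 1.382 1.006]
```

View pics/scene2.png

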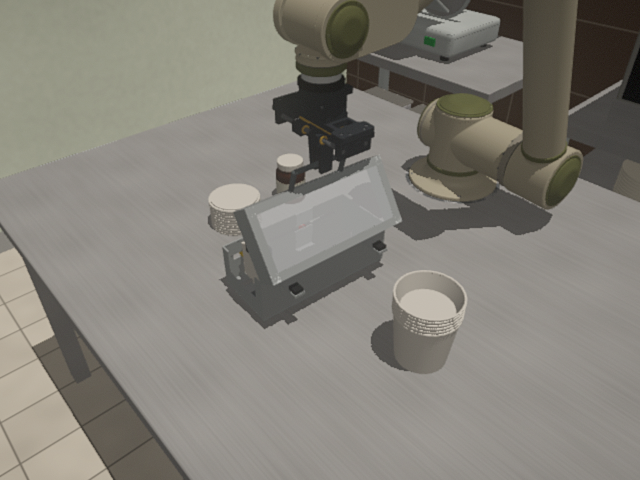

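The hood follows the gripper, with the bail in the fingers at about (320,165) and the hood about 55° up. I'll continue along the arc, slowing down towards the stop.

```bash
python3 -m inch '[[0,-0.054,-0.007,0,0,0,255],[0,-0.109,-0.008,0,0,0,255],[0,-0.109,-0.002,0,0,0,255],[0,-0.109,0.005,0,0,0,255],[0,-0.109,0.011,0,0,0,255],[0,-0.108,0.018,0,0,0,255],[0,-0.106,0.024,0,0,0,255],[0,-0.105,0.031,0,0,0,255],[0,-0.069,0.024,0,0,0,255],[0,-0.051,0.02,0,0,0,255],[0,-0.05,0.021,0,0,0,255],[0,-0.05,0.023,0,0,0,255],[0,-0.049,0.024,0,0,0,255],[0,-0.048,0.026,0,0,0,255],[0,-0.047,0.027,0,0,0,255],[0,-0.047,0.029,0,0,0,255],[0,0,0,0,0,0,255],[0,0,0,0,0,0,255]]'
python3 - <<'E'
from h import *
s=state(); togo([.5265,-.067,.166])
Rm=R.from_euler('z',YAW).as_matrix(); p=Rm.T@(s["tool_pos"]-O); print("disp frame",p.round(4))
E
```

```text
clock: 8.75
tool_pos: [0.5465, 0.1929, 0.24]
ee_rot: [0.999, -0.041, -0.0, -0.0]
wrist_force: [0.4, 0.3, -0.7]
width: 0.0095
grip_force: 12.0
tcp [0.5465 0.1929 0.24  ] tooly deg -94.67 tilt [-0.  0. -1.] w 0.0095 F [ 0.4  0.3 -0.7] grip 12.0 t 8.75
togo [0.012 2.607 0.74 ]
disp frame [-0.0008  0.1649  0.24  ]
```

```bash
python3 -m inch '[[0,-0.031,0.02,0,0,0,255],[0,-0.031,0.02,0,0,0,255],[0,-0.031,0.021,0,0,0,255],[0,-0.03,0.021,0,0,0,255],[0,-0.02,0.015,0,0,0,255],[0,0,0,0,0,0,255],[0,0,0,0,0,0,255]]'
python3 - <<'E'
from h import *
togo([.5265,-.067,.166])
E
```

```text
clock: 9.33
tool_pos: [0.5483, 0.203, 0.2328]
ee_rot: [0.999, -0.042, 0.002, 0.004]
wrist_force: [-4.7, -23.6, 15.5]
width: 0.0109
grip_force: 12.0
tcp [0.5483 0.203  0.2328] tooly deg -94.84 tilt [ 0.003 -0.008 -1.   ] w 0.0109 F [ -4.7 -23.6  15.5] grip 12.0 t 9.33
togo [0.009 2.703 0.69 ]
```

```bash
python3 -m inch '[[0,0.015,-0.01,0,0,0,255],[0,0.01,-0.008,0,0,0,255],[0,0,0,0,0,0,255],[0,0,0,0,0,0,255]]'
python3 -m inch '[[0,0,0,0,0,0,170],[0,0,0,0,0,0,170],[0,0,0,0,0,0,170],[0,0,0,0,0,0,170],[0,0,0,0,0,0,170],[0,0,-0.1,0,0,0,170],[0,0,-0.2,0,0,0,170],[0,0,-0.3,0,0,0,170],[0,0,-0.3,0,0,0,170],[0,0,-0.3,0,0,0,170]]'
python3 - <<'E'
from h import *
pic,d=look("scene",["hood_grip","pusher_grip","pointer","marker_line","pusher"])
save(pic,"scene3.png")
look("wrist",["hood_grip","pusher_grip","pointer","marker_line","pusher"])
look("side",["hood_grip","pusher_grip","pointer","marker_line","pusher"])
Rm=R.from_euler('z',YAW).as_matrix()
togo(O+Rm@[.11,0,.22])
E
```

```text
clock: 9.67
tool_pos: [0.5481, 0.2021, 0.233]
ee_rot: [0.999, -0.042, 0.001, 0.002]
wrist_force: [-0.7, -13.2, 3.6]
width: 0.0099
grip_force: 12.0
clock: 10.5
tool_pos: [0.5471, 0.2046, 0.3546]
ee_rot: [0.999, -0.041, 0.0, -0.0]
wrist_force: [0.4, -0.7, 0.2]
width: 0.0295
grip_force: 0.0
scene hood_grip 0.93 [0.5484 0.2015 0.2464]
scene pusher_grip 0.94 [0.6397 0.0201 0.1359]
scene pointer 0.65 [ 0.6333 -0.0681  0.0637]
wrist hood_grip 0.77 [0.5497 0.2031 0.2477]
wrist pusher_grip 0.97 [0.6439 0.0155 0.1366]
wrist pointer 0.83 [ 0.6323 -0.0684  0.061 ]
wrist marker_line 0.58 [ 0.4799 -0.0494  0.0563]
wrist pusher 0.75 [ 0.6433  0.0206 -0.0048]
side hood_grip 0.58 [0.5485 0.2028 0.2434]
side pusher_grip 0.8 [0.6469 0.0146 0.1325]
side pointer 0.69 [ 0.6395 -0.0686  0.059 ]
tcp [0.5475 0.2045 0.3523] tooly deg -94.69 tilt [-0. -0. -1.] w 0.0296 F [ 0.1  0.2 -0.8] grip 0.0 t 11.4
togo [1.104 1.767 1.323]
```

View pics/scene3.png

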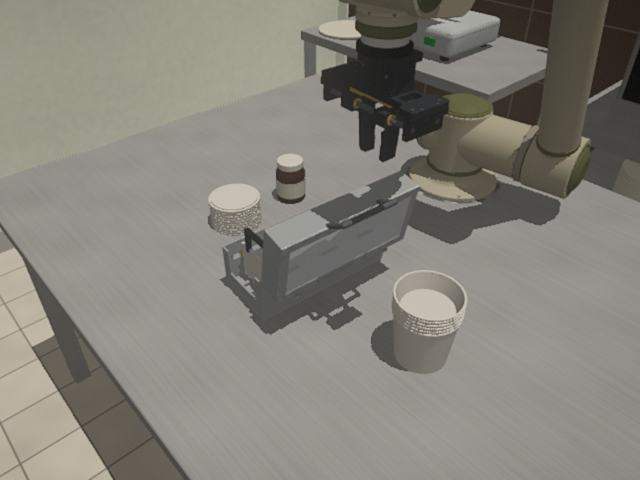

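The hood rests open and the handle is visible at (255,240). I'll turn the gripper 90° at this height and move over the handle.

```bash
python3 -m inch '[[0,0,0,0,0,-0.2,170],[0,0,0,0,0,-0.2,170],[0,0,0,0,0,-0.2,100],[0,0,0,0,0,-0.2,100],[0,0,0,0,0,-0.2,100],[0,0,0,0,0,-0.2,100],[0,0,0,0,0,-0.2,100],[0,0,0,0,0,-0.2,100],[0,0,0,0,0,-0.2,100],[0,0,0,0,0,-0.2,100],[0,0,0,0,0,-0.2,100],[0,0,0,0,0,-0.2,100],[0,0,0,0,0,-0.2,100],[0,0,0,0,0,-0.2,100],[0,0,0,0,0,-0.2,100]]'
python3 -m inch '[[-0.3,0.18,0,0,0,0,100],[-0.3,0.18,0,0,0,0,100],[-0.3,0.19,0,0,0,0,100],[-0.3,0.19,0,0,0,0,100],[-0.3,0.19,0,0,0,0,100],[-0.28,0.18,0,0,0,0,100],[0,0,0.3,0,0,0,100],[0,0,0.3,0,0,0,100],[0,0,0.3,0,0,0,100],[0,0,0.2,0,0,0,100],[0,0,0,0,0,0,100]]'
python3 - <<'E'
from h import *
for i in range(2): pic,d=look("wrist",["pusher_grip","pointer","marker_line","hood_grip"])
save(pic,"wrist4.png")
togo([.643,.0175,.119])
E
```

```text
clock: 12.65
tool_pos: [0.5475, 0.2045, 0.3524]
ee_rot: [0.734, 0.68, 0.0, -0.0]
wrist_force: [-0.1, 0.7, -0.3]
width: 0.0536
grip_force: 0.0
clock: 13.57
tool_pos: [0.6422, 0.018, 0.2378]
ee_rot: [0.736, 0.677, -0.003, -0.003]
wrist_force: [0.2, 0.4, -0.4]
width: 0.0537
grip_force: 0.0
wrist pusher_grip 0.62 [0.6425 0.0168 0.1367]
wrist pointer 0.67 [ 0.6347 -0.0664  0.0608]
wrist marker_line 0.45 [ 0.4791 -0.0497  0.0507]
wrist pusher_grip 0.66 [0.6436 0.0141 0.1349]
wrist pointer 0.94 [ 0.6333 -0.0672  0.0644]
wrist marker_line 0.39 [ 0.4771 -0.0519  0.0525]
tcp [0.6437 0.018  0.243 ] tooly deg -4.69 tilt [ 0.001 -0.    -1.   ] w 0.0535 F [-1.3  0.1 -0.5] grip 0.0 t 14.07
togo [-0.005 -0.008  1.24 ]
```

View pics/wrist4.png

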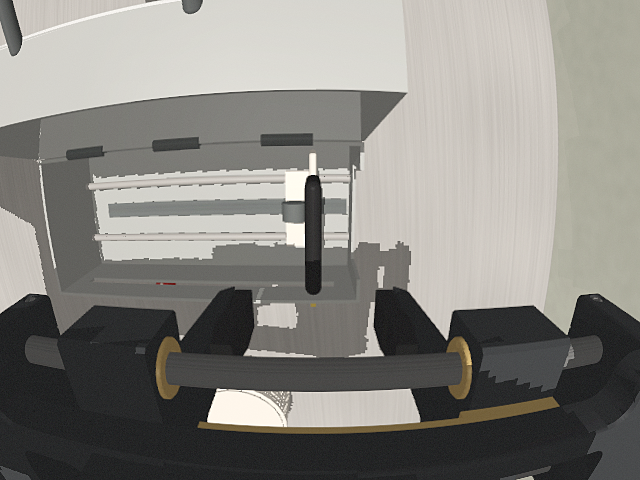

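The crossbar sits at (313,235), centred between the finger pads, and the red marker peeks out at (166,284). I'll descend and grip.

```bash
python3 -m inch '[[0,0,0.2,0,0,0,100],[0,0,0.2,0,0,0,100],[0,0,0.2,0,0,0,100],[0,0,0.2,0,0,0,100],[0,0,0.2,0,0,0,100],[0,0,0.12,0,0,0,100],[0,0,0.08,0,0,0,100],[0,0,0.04,0,0,0,100],[0,0,0,0,0,0,255],[0,0,0,0,0,0,255],[0,0,0,0,0,0,255],[0,0,0,0,0,0,255],[0,0,0,0,0,0,255],[0,0,0,0,0,0,255],[0,0,0,0,0,0,255],[0,0,0,0,0,0,255],[0,0,0,0,0,0,255],[0,0,0,0,0,0,255],[0,0,0,0,0,0,255]]' 35
python3 - <<'E'
from h import *
togo([.643,.0175,.119])
for c in ("scene","side"): look(c,["pusher_grip","pointer","marker_line","hood_grip"])
E
```

```text
clock: 15.65
tool_pos: [0.6441, 0.0179, 0.1187]
ee_rot: [0.735, 0.678, 0.001, 0.001]
wrist_force: [4.4, 1.6, 1.8]
width: 0.0101
grip_force: 34.2
tcp [0.6441 0.0179 0.1187] tooly deg -4.69 tilt [ 0.002 -0.    -1.   ] w 0.0101 F [4.4 1.6 1.8] grip 34.2 t 15.65
togo [-0.005 -0.011 -0.003]
scene pusher_grip 0.78 [0.64   0.0214 0.1388]
scene pointer 0.86 [ 0.6355 -0.0706  0.0616]
scene hood_grip 0.72 [0.5467 0.2015 0.2448]
side pusher_grip 0.66 [0.6481 0.0151 0.135 ]
side pointer 0.86 [ 0.6408 -0.0668  0.0619]
side hood_grip 0.74 [0.5481 0.2046 0.2422]
```

Gripped: width 10 mm at 34 N, with the spring already pulling about 4.4 N. I'll pull steadily to just short of the marker.

```bash
python3 -m inch '[[0,-0.02,0,0,0,0,255],[0,-0.05,0,0,0,0,255],[0,-0.08,0,0,0,0,255],[0,-0.08,0,0,0,0,255],[0,-0.08,0,0,0,0,255],[0,-0.08,0,0,0,0,255],[0,-0.08,0,0,0,0,255],[0,-0.08,0,0,0,0,255],[0,-0.08,0,0,0,0,255],[0,-0.08,0,0,0,0,255],[0,-0.08,0,0,0,0,255],[0,-0.08,0,0,0,0,255],[0,-0.08,0,0,0,0,255],[0,-0.08,0,0,0,0,255],[0,-0.08,0,0,0,0,255],[0,-0.08,0,0,0,0,255],[0,-0.08,0,0,0,0,255],[0,-0.05,0,0,0,0,255],[0,-0.03,0,0,0,0,255],[0,0,0,0,0,0,255]]'
python3 - <<'E'
from h import *
togo([.643,.0175,.119])
for c in ("scene","side","wrist","wrist"):
    pic,d=look(c,["pusher_grip","pointer","marker_line"]); save(pic,c+"5.png")
E
```

```text
clock: 17.82
tool_pos: [0.5091, 0.0287, 0.1187]
ee_rot: [0.735, 0.678, 0.0, 0.001]
wrist_force: [6.2, -0.9, 2.6]
width: 0.01
grip_force: 34.1
tcp [0.5091 0.0287 0.1187] tooly deg -4.69 tilt [ 0.001 -0.001 -1.   ] w 0.01 F [ 6.2 -0.9  2.6] grip 34.1 t 17.82
togo [-0.003  1.344 -0.002]
scene pusher_grip 0.32 [ 0.5365 -0.2216 -0.0021]
scene pointer 0.6 [0.5273 0.3248 0.0018]
scene marker_line 0.52 [0.5335 0.0292 0.0011]
side pusher_grip 0.96 [0.514  0.0268 0.1366]
side pointer 0.9 [ 0.5038 -0.059   0.0624]
wrist pusher_grip 0.67 [0.5117 0.0282 0.1369]
wrist marker_line 0.24 [0.5089 0.0254 0.1366]
wrist pusher_grip 0.8 [0.5091 0.0288 0.1353]
```

View pics/wrist5.png

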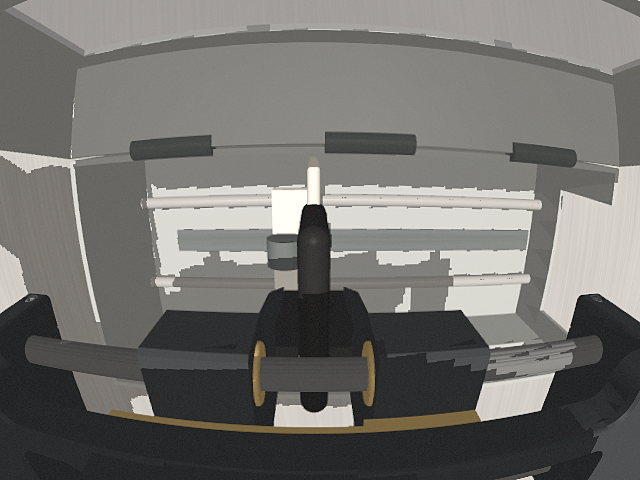

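The wrist view now shows the handle held at (315,240), but the rig hides the marker and pointer. The first wrist picture shows both clearly, so I'll rebuild its camera pose from the tool pose and measure pointer to marker there.

```bash
python3 - <<'E'
from h import *
m=optics.camera_model("wrist"); s=state()
M=cv2.Rodrigues(np.array(m["rvec"],float))[0]; C=-M.T@np.array(m["tvec"]).ravel()
Rt=R.from_quat(s["ee_rot"]).as_matrix(); Rct=Rt.T@M.T; ct=Rt.T@(C-s["tool_pos"])
K=np.array(m["K"]); print(K.round(1).tolist(), ct.round(4))
a=np.deg2rad(-94.6); y=np.array([np.cos(a),np.sin(a),0]); z=np.array([0,0,-1.]); Rt1=np.c_[np.cross(y,z),y,z]
p1=np.array([.5254,-.0659,.2386])
def px(u,v,h):
    q=np.array([(u-K[0,2])/K[0,0],(v-K[1,2])/K[1,1]]); t=np.linalg.norm(q)
    d=Rt1@Rct@np.r_[q/t*np.sin(t),np.cos(t)]; c=p1+Rt1@ct
    w=c+d*(h-c[2])/d[2]; return R.from_euler('z',-YAW).apply(w-O)
im=cv2.imread("pics/wrist1.png"); i=im.astype(int); b,g,r=i[...,0],i[...,1],i[...,2]
yel=(r>130)&(g>90)&(b<90); yel[200:]=0; v,u=np.nonzero(yel); print("yellow",len(u),u.min(),u.max(),v.min(),v.max())
print("ptr outer", px(u.max(),np.median(v),.063).round(4), "mid",px(u.mean(),v.mean(),.063).round(4))
red=(r>110)&(g<70)&(b<70); red[:200]=0; v,u=np.nonzero(red); print("red",u.min(),u.max(),v.min(),v.max())
crop=im[235:290,270:335]; print("col profile g:",[int(x) for x in i[245:280,299,1]])
for uu,vv in ((295,v.min()),(295,v.max()),(302,(v.min()+v.max())/2)): print(px(uu,vv,.054).round(4))
big=np.hstack([cv2.resize(crop,None,fx=6,fy=6,interpolation=cv2.INTER_NEAREST),cv2.resize(im[65:120,270:335],None,fx=6,fy=6,interpolation=cv2.INTER_NEAREST)]); cv2.imwrite("pics/crop1.png",big)
E
```

```text
[[371.6, 0.0, 313.4], [0.0, 371.6, 242.6], [0.0, 0.0, 1.0]] [ 0.074  -0.0006 -0.1451]
yellow 125 284 307 89 95
ptr outer [ 0.1108 -0.0887  0.063 ] mid [ 0.1108 -0.0788  0.063 ]
red 291 302 257 271
col profile g: [105, 102, 105, 104, 102, 90, 34, 24, 31, 27, 30, 32, 41, 36, 36, 34, 32, 26, 88, 129, 151, 150, 23, 27, 34, 32, 24, 87, 108, 103, 103, 104, 101, 104, 103]
[-0.0389 -0.0774  0.054 ]
[-0.0529 -0.0772  0.054 ]
[-0.0458 -0.0839  0.054 ]
```

View pics/crop1.png

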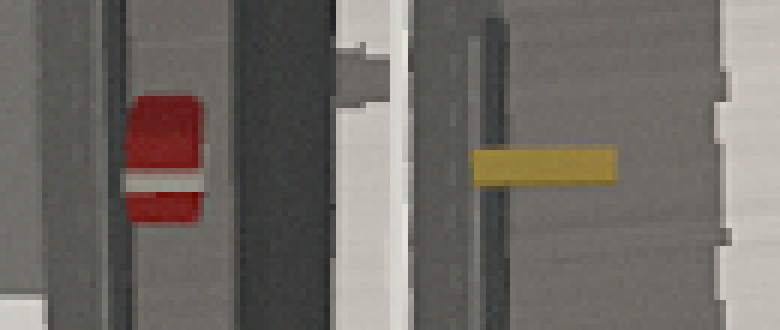

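View pics/side5.png

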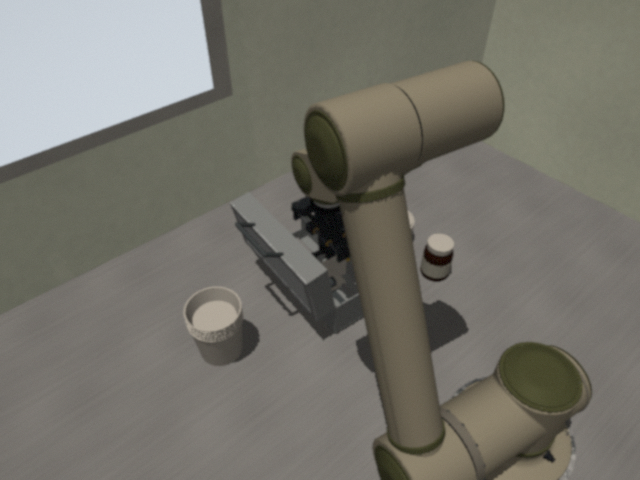

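The crop shows the white line at row 264.8 and the pointer at row 92. That gives a pull of 157.5 mm (the networks say about 156), of which 135.4 mm is done. The side view shows nothing else disturbed. I'll pull another 22 mm.

```bash
python3 -m inch '[[0,-0.02,0,0,0,0,255],[0,-0.03,0,0,0,0,255],[0,-0.04,0,0,0,0,255],[0,-0.04,0,0,0,0,255],[0,-0.04,0,0,0,0,255],[0,-0.03,0,0,0,0,255],[0,-0.02,0,0,0,0,255],[0,0,0,0,0,0,255],[0,0,0,0,0,0,255],[0,0,0,0,0,0,255],[0,0,0,0,0,0,255],[0,0,0,0,0,0,255]]'
python3 - <<'E'
from h import *
s=state(); togo([.643,.0175,.119]); D=lambda p:R.from_euler('z',-YAW).apply(np.array(p)-O)
print("tcp disp",D(s["tool_pos"]).round(4))
for c,n in (("side",["pusher_grip","pointer","hood_grip"]),("scene",["hood_grip","pointer","marker_line","lids","jar","tubs"]),("wrist",["pusher_grip","pointer","marker_line"]))*2:
    m=optics.camera_model(c); pic,d=optics.camera(c)
    for p in n:
        for r in optics.spot_point(p,c)[:1]: print(c,p,round(r["conf"],2),D(w(c,r["location"],m)).round(4))
    save(pic,c+"6.png")
E
```

```text
clock: 19.62
tool_pos: [0.4878, 0.0305, 0.1186]
ee_rot: [0.735, 0.678, 0.0, 0.001]
wrist_force: [5.8, -1.3, 3.5]
width: 0.0102
grip_force: 34.0
tcp [0.4878 0.0305 0.1186] tooly deg -4.69 tilt [ 0.002 -0.001 -1.   ] w 0.0102 F [ 5.8 -1.3  3.5] grip 34.0 t 19.62
togo [-2.000e-03  1.558e+00 -1.000e-03]
tcp disp [-0.0457 -0.0019  0.1186]
side pusher_grip 0.79 [-0.0414 -0.0019  0.1354]
side pointer 0.92 [-0.0419 -0.0908  0.0621]
side hood_grip 0.9 [0.0011 0.1769 0.2441]
scene hood_grip 0.67 [-0.0021  0.1707  0.2463]
scene lids 0.55 [ 0.02   -0.2496  0.0012]
scene jar 0.68 [-0.1401 -0.2575  0.004 ]
scene tubs 0.84 [-0.0289  0.2918 -0.0007]
wrist pusher_grip 0.58 [-0.0445 -0.0034  0.1364]
side pusher_grip 0.82 [-0.0401 -0.0017  0.1343]
side hood_grip 0.7 [0.002  0.1762 0.2431]
scene hood_grip 0.83 [0.0023 0.1743 0.2447]
scene lids 0.55 [ 0.0212 -0.2518 -0.0022]
scene jar 0.74 [-0.1407 -0.2547  0.0027]
scene tubs 0.69 [-0.0314  0.2967  0.0013]
wrist pusher_grip 0.59 [-0.0478 -0.0028  0.1356]
```

View pics/scene6.png

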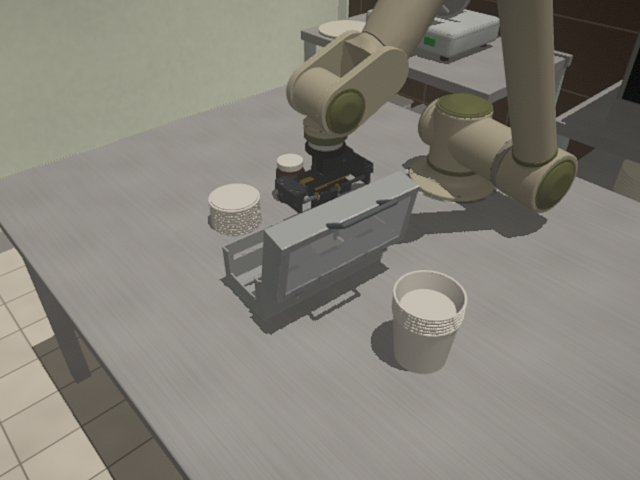

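The hood is open with its bail at (375,210), and the bystanders haven't moved. The handle is held at dispenser x = -46 mm against a marker line at -46.7 mm, and several readings agree. I'm handing in.

```bash
python3 -c "
from bench import workorder
print(workorder.finish_job())"
```

```text
the job is handed in; nothing more can be done
None
```

I handed the job in at about 20 s: the hood is open on its stop and the gripper is holding the pusher by its black handle with the pointer about 1 mm from the marker's line by my measurements. No verdict came back, and the marker and pointer were hidden in that position, so I worked out the alignment from earlier pictures and the distance pulled.

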